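# Close up the needle-file case

## Robot

A 6-joint arm with a two-finger parallel gripper is mounted at the origin on the work surface. World frame = base frame: x ahead of the robot, y to its left, z up, the work surface at z = 0. Lengths are in mm, angles in rad, forces in N, time in s.
With the tool pointing down it reaches from about 400 to 925 mm from the base axis. Payload 12.5 kg.
Tool frame: the origin (TCP) lies at the centre of the arm's flange, where the gripper is bolted on; the fingertips stand 190 mm ahead of it and the grasp point (between the pads) lies env.grip_point_offset ahead of it (env.grip_point_offset is the distance from the TCP to the grasp point, in mm); z points along the fingers, x is the direction in which the jaws open and shut, and the axes are right-handed (so a half turn about z gives the same grasp; the last joint's range is limited). The gripper opens to 95 mm and grips with 3 to 60 N. Pads are 20 mm wide; open, the fingers measure 119 mm over their backs; the gripper's body (75 mm by 180 mm) begins 59 mm behind the grasp point.
Start: joints at [-1.331, 0.491, 1.559, -0, 1.092, -0.106], TCP at [211.863, -587.996, 404.761] pointing down, gripper open.
Joint ranges: [-3.1, 3.1], [-0.84, 2.19], [0.05, 2.79], [-1.13, 4.28], [0.06, 2.93], [-2.69, 2.69]. Speed limits (rad/s): [2.22, 2.22, 2.79, 3.14, 3.14, 3.14].

## Interface

Orientations are given as [roll, pitch, yaw] about the fixed x, y, z axes, in that order (R = Rz(yaw) Ry(pitch) Rx(roll)).
In Python, from cell import state, read_camera, camera_model, job_done, env gives the robot as it stands.
- The arm moves only by the tool arm_command, never from a script. Its argument "steps" is a list of rows, each a list of 6 numbers: the shift along the tool's x, y, z in cm, then the turn, a rotation vector about the tool's x, y, z in degrees. In form: [[dx, dy, dz, rx, ry, rz], ...]. A call has 1 to 12 rows; each row is the pose to reach, as a shift and turn from the pose commanded when the call began, along the tool's axes at that moment; what a row does not reach only later rows make up. A row lasts 1/12 s, in which the tool goes at most 41.7 mm and 7.16 degrees, less where a joint would pass 70% of its speed; a pose out of reach is approached as far as the arm can. A call with a gripper value outside its range is refused whole. "jaw" is the finger opening in cm, from 0 to 9.51, set as the call begins (left out, the last holds). The fingers move at their own pace and stop on an object; the grip force is fixed at half the most. Time passes only in rows, so rows that repeat a pose let the fingers close. It gives the time, the measured TCP pose, the force and the opening at its end, in the units of the state.
- state(): the state, without advancing time (a new reading comes with each control period).
- read_camera(name): name is "scene" or "top"; returns the picture (384x512x3 uint8, red, green, blue); there is no depth.
- camera_model(name): a dict with "K" (3x3 intrinsics, pixels), "xyz" and "rotation" of the camera in the world. Camera axes: x right, y up, looking along -z (the intrinsics and any distortion apply to the point x, -y, -z); pixel columns grow to the right and rows downward; lengths in mm; the calibration is good to about 2 mm. A picture is of the moment at which its call begins. camera_model takes no time and is no camera call.
- job_done(): hands the job in, once; it reports no verdict.
The state is a dict: "t": time; "joints": joint angles; "qvel": joint speeds; "tau": joint torques, N m; "eef_pos": TCP position; "tcp_rot": TCP orientation; "ft_force": force on the tool from outside, world axes, zero at the start; "moment": the same for the moment, N m; "opening": opening from 0.0 (shut) to 1.0 (fully open).
Only numpy, scipy, OpenCV 4.12 (cv2) and the standard library are available. Lean on these libraries where they do the work, as an engineer would, in place of code of your own. Each camera call takes 0.05 s, during which the arm holds its last target. There are 200 camera calls.

## Task

Close up the needle-file case: with the fingertips, push the standing file panel over from behind until it lies flat in the case, and only then swing the hinged cover fully shut over it, without slamming it. Push on the plain plywood backs only: do not pinch the panel or the cover, press on the files or on the cover's foam lining, or disturb the parts lying in and around the case.

Things in the scene. Friction and masses are not known exactly. Their poses are not given: they have to be found in the camera images.
- case: Plywood tool case, 280 mm wide, 200 mm deep, 80 mm high to its open rim, fixed to the bench. Origin: centre of its underside, on the bench. Its x axis points from the front (two draw catches and a carrying handle, standing out 20 mm) to the back (hinges), its y axis runs along the hinges, z up.
- panel (a joint): Hinge of the inner file panel, rad. 0: lying flat in the case, its back uppermost; about 1.4: standing upright; stop at 1.75. A stiff friction hinge: it stays where it is left, and needs about 3 N at the free edge. The face that looks to the case's front while it stands (the underside when flat) is covered by felt (2 mm, to within 10 mm of the board's ends and 3 mm of its free edge) and eight 140 mm needle files (8 mm thick in all), which must not be pressed.
- cover (a joint): Hinge of the cover, rad. 0: shut on the rim; 1.57: vertical; about 2: standing open, leaning backwards; stop at 2.25. A stiff friction hinge: it stays where it is left, and needs about 3 N at the free edge. Its inner face (towards the panel) carries a black foam lining, 168 x 246 mm, 8 mm thick, which must not be pressed.
- panel_hinge (a point): Middle of the panel's hinge line, at (66, 0, 60) mm in the case's frame. The panel is a plywood board 250 mm wide along the hinge, 152 mm from hinge to free edge, 5 mm thick. When flat its upper face (the plain back) is 65 mm above the bench and it reaches from the hinge towards the front, 15 mm below the rim. Axes turn with the panel: -x from hinge to free edge, z out of its plain back.
- panel_edge (a point): Middle of the panel's free edge, on its plain back (the side that faces the open cover, and up when flat).
- cover_hinge (a point): Middle of the cover's hinge line, at (100, 0, 80) mm in the case's frame. The cover is a flat plywood board 280 mm wide along the hinge, 200 mm from hinge to free edge, 9 mm thick; its outer face is 89 mm above the bench when shut. Axes turn with the cover: -x from hinge to free edge, z out of its plain outer face.
- cover_edge (a point): Middle of the cover's free edge, on its plain outer face (away from the panel while open, up when shut).
- spacer: Brass ring, 48 mm across, 16 mm high, loose in the case's tray under the panel; bystander. Origin: centre of underside.
- end_cap: Brass end cap, 42 mm across, 18 mm high, loose in the case's tray; bystander. Origin: centre of underside.
- hub_ring: Matte brass hub ring, 64 mm across, 22 mm high, standing before the case; bystander. Origin: centre of underside.
- coral_cap: Domed brass cap with a coral bead, 54 mm across, 31 mm high, standing before the case; bystander. Origin: centre of underside.
- handle: Red lacquered turned handle standing on end beside the case, 40 mm across, 122 mm high; bystander. Origin: centre of underside.
- wax_tin: Round steel tin beside the case, 64 mm across, 45 mm high; bystander. Origin: centre of underside.
- drum: Copper prayer wheel drum with brass ends, 72 mm across, 78 mm high, standing upright, apart from the case; bystander. Origin: centre of underside.
- hammer: Hammer lying apart from the case, handle to its -x; bystander. Origin on the bench under it.

How it is judged (in metres and radians):
On the way, in this order (a step that is already met when the one before it is completed fails the run):
1. the file panel is folded flat into the case (value of joint panel below 0.05 rad), for 0.2 s.
2. the cover is shut over it (value of joint cover below 0.04 rad), for 0.2 s.
At the end, for the whole second after the job is handed in: The file panel lies flat in the case (within 0.05 rad) and the cover is shut over it and at rest (within 0.04 rad, about 8 mm at its free edge) (value of joint panel below 0.05 rad and value of joint cover below 0.04 rad and velocity of joint cover between -0.05 and 0.05 rad/s); the robot touches nothing.
It fails at once if the cover is brought against the panel while the panel still stands (the panel's free edge would pass through the cover) (z of panel_edge in the frame of cover_hinge above 0.003 m).
It fails at once if the cover slams (closes faster than 4 rad/s) (velocity of joint cover below -4 rad/s).
It fails at once if the fingers press on or pinch against the files (over 3 N) (contact force between the fingers and panel_c1 above 3 N or contact force between the fingers and panel_c2 above 3 N).
It fails at once if the fingers press on or pinch against the cover's foam lining (over 3 N) (contact force between the fingers and cover_c1 above 3 N).
It fails at once if a loose part is shifted, knocked over or lifted (moved over 20 mm) (distance of any of spacer, end_cap, hub_ring, coral_cap, handle, wax_tin, drum, hammer from where it was at the start of the episode above 0.02 m or angle between any of handle, drum's own z axis and vertical above 0.5 rad).
It also fails if it takes over 51 s, if anything falls off the work surface, if the arm or the gripper's body presses on something with over 40 N, if the wrist force passes 120 N, or if a joint passes its speed limit or range.

## Working session

There is one attempt and no reset: what is moved stays moved. The work goes in short steps, Python scripts to look and compute and a tool call to move; the robot and the scene stay as the last step left them, time stands still between calls to the robot, and variables do not carry over. Pictures are saved under pics/ and viewed, about 8 in all and at most 12, crops included, and the job is handed in when it is done.

Besides the shell and the picture viewer there is one more tool, called after "Request:" in YAML: its name, and indented under it one key for each argument. arm_command: Moves the arm, as the interface text tells. Its arguments: {"type":"object","properties":{"steps":{"type":"array"},"jaw":{"type":"number"}},"required":["steps"]}

```bash
ls; mkdir -p pics; python3 - <<'E'
from cell import *
import cv2
print(state()); print(env.grip_point_offset)
for n in("scene","top"):
    im=read_camera(n); cv2.imwrite(f"pics/{n}0.png",im[:,:,::-1]); 
    m=camera_model(n); print(n,m)
a=cv2.imread("pics/scene0.png");b=cv2.imread("pics/top0.png")
cv2.imwrite("pics/scene0b.png",cv2.resize(a,(800,600)));cv2.imwrite("pics/top0b.png",cv2.resize(b,(800,600)))
E
```

```text
pics
{'t': 0.0, 'joints': array([-1.33062090e+00,  4.91505317e-01,  1.55948036e+00,  3.66027863e-05,
        1.09168284e+00, -1.05623627e-01]), 'qvel': array([ 0.00058433,  0.00083499, -0.00106908,  0.00235875,  0.00017938,
       -0.00072667]), 'tau': array([-2.86168543e-04, -6.12654090e+01, -2.58186883e+01,  6.92525133e-02,
        4.81729140e-02, -1.24153994e-04]), 'eef_pos': array([ 211.84038228, -587.94863338,  404.18469192]), 'tcp_rot': array([-3.14144695e+00,  1.06644685e-03, -1.22501409e+00]), 'ft_force': array([0.05857404, 0.32384613, 0.67748418]), 'moment': array([-0.03637488, -0.02095735,  0.04746401]), 'opening': 1.0011596170860133}
171.3
scene {'K': array([[479.1118888 ,   0.        , 257.63688604],
       [  0.        , 479.1118888 , 192.00418377],
       [  0.        ,   0.        ,   1.        ]]), 'xyz': array([1257.18180599,  232.87038518, 1134.34734213]), 'rotation': array([ 0.61631288, -0.00493532,  1.89571985])}
top {'K': array([[385.84654826,   0.        , 257.68653039],
       [  0.        , 385.84654826, 189.62888696],
       [  0.        ,   0.        ,   1.        ]]), 'xyz': array([ 321.34433483,   -7.25304858, 1343.03394878]), 'rotation': array([ 0.1830742 ,  0.01143802, -1.55492149])}
```

View pics/scene0b.png

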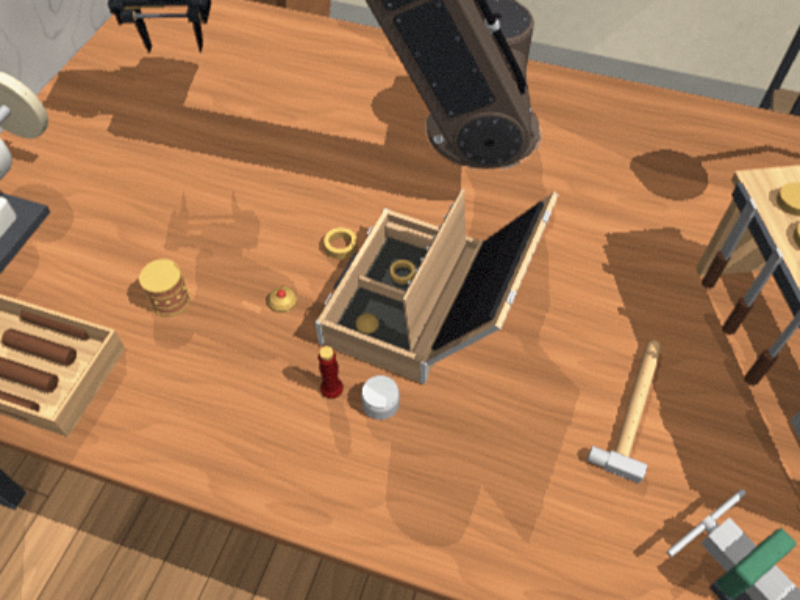

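View pics/top0b.png

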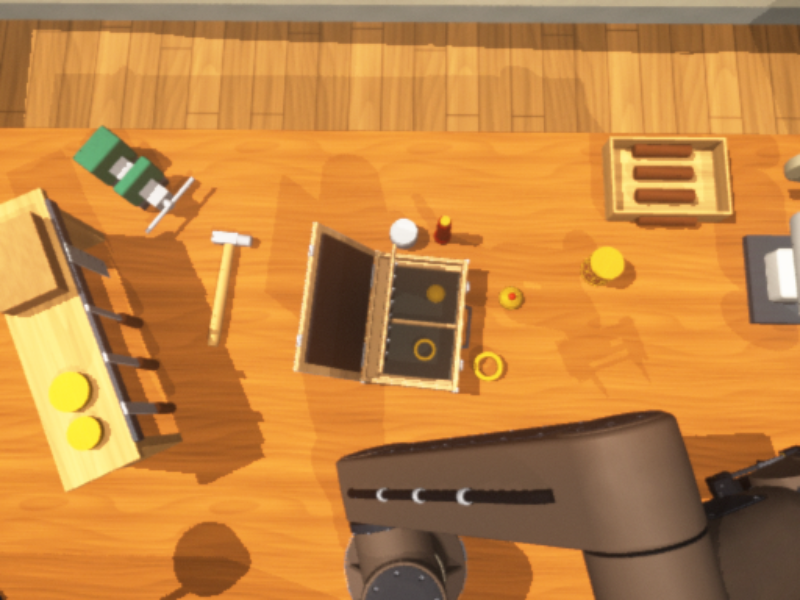

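The scene view shows the case centred near (430,280) of 800x600. Its panel is standing, with the cover leaning back to its right. In the top view the case is at about (415,320), front to the right (−y) and hinges to the left (+y).

```bash
cat > h.py <<'E'
from cell import *
import cv2, numpy as np
from scipy.spatial.transform import Rotation as R
def cam(n):
    m=camera_model(n); return m["K"],np.array(m["xyz"]),R.from_euler("xyz",m["rotation"]).as_matrix()
def ray(n,px):
    K,c,r=cam(n); d=np.linalg.solve(K,[px[0],px[1],1]); return c,r@(d*[1,-1,-1])
def onz(n,px,z):
    c,d=ray(n,px); return c+d*(z-c[2])/d[2]
def proj(n,P):
    K,c,r=cam(n); q=(np.atleast_2d(P)-c)@r*[1,-1,-1]; q=q@K.T; return q[:,:2]/q[:,2:]
def tri(p1,p2):
    c1,d1=ray("scene",p1);c2,d2=ray("top",p2)
    s=np.linalg.lstsq(np.c_[d1,-d2],c2-c1,rcond=None)[0]
    a=c1+d1*s[0];b=c2+d2*s[1];return (a+b)/2,np.linalg.norm(a-b)
E
python3 - <<'E'
from h import *
a=cv2.imread("pics/scene0.png")[110:260,190:370];b=cv2.imread("pics/top0.png")[135:255,180:330]
cv2.imwrite("pics/c1.png",cv2.resize(a,(720,600),interpolation=cv2.INTER_CUBIC))
cv2.imwrite("pics/c2.png",cv2.resize(b,(750,600),interpolation=cv2.INTER_CUBIC))
E
```

```text
(no output)
```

View pics/c1.png

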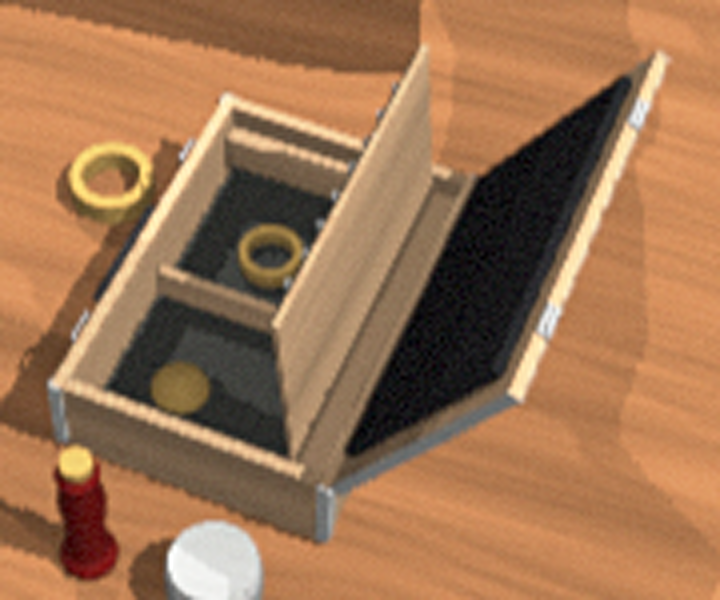

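View pics/c2.png

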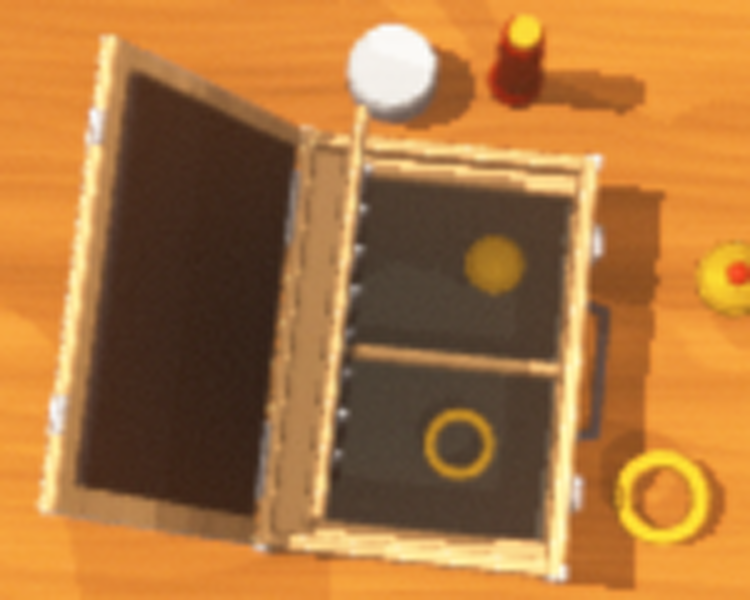

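```bash
python3 - <<'E'
from h import *
np.set_printoptions(precision=1,suppress=True)
S=lambda u,v:(190+u/4-.4,110+v/4-.4); T=lambda u,v:(180+u/5-.4,135+v/5-.4)
P=dict(A=((55,385),(598,158)),B=((228,97),(560,575)),C=((328,487),(305,132)),E=((520,397),(108,38)),F=((663,55),(45,512)),G=((277,325),(360,110)))
X={}
for k,(s,t) in P.items():
    p,e=tri(S(*s),T(*t)); X[k]=p; print(k,p,round(e,1), "rim:" if k in"ABC" else "", onz("scene",S(*s),80)[:2],onz("top",T(*t),80)[:2])
D=onz("top",T(262,545),80);print("D",D)
print("AB",np.linalg.norm(X['A']-X['B']),"AC",np.linalg.norm(X['A']-X['C']),"EF",np.linalg.norm(X['E']-X['F']))
for n,u in dict(spacer=(459,444),cap=(495,264)).items(): print(n,onz("top",T(*u),30))
for n,s,t,z in (("tin",(215,550),(393,68),45),("handle",(75,463),(525,30),122),("coral",None,(740,272),31),("ring",(110,180),(663,496),22)):
    print(n,onz("scene",S(*s),z) if s else "",onz("top",T(*t),z))
E
```

```text
A [ 636.4 -125.    79.1] 5.3 rim: [ 636.4 -122. ] [ 637.  -127.4]
B [ 358.9 -100.3   79.5] 3.3 rim: [359.  -98.6] [ 359.3 -101.9]
C [652.5  71.2  79.1] 2.0 rim: [652.7  72.3] [652.5  70.2]
E [662.8 179.3 251.5] 4.0  [546.6 171.2] [716.9 206.3]
F [384.5 201.7 252.5] 1.8  [213.4 196.6] [394.7 233.8]
G [632.1  29.6 211.3] 1.0  [543.1   1.3] [668.3  33.3]
D [375.6  91.5  80. ]
AB 278.5905044452559 AC 196.82457115616992 EF 279.1706822018356
spacer [447.9 -36.9  30. ]
cap [573.  -60.7  30. ]
tin [700.9  12.3  45. ] [708.5  12.   45. ]
handle [710.7 -74.2 122. ] [712.6 -75.7 122. ]
coral  [ 569.5 -229.7   31. ]
ring [ 417.3 -173.    22. ] [ 415.3 -176.3   22. ]
```

```bash
cat >> h.py <<'E'
np.set_printoptions(precision=2,suppress=True)
YAW=np.deg2rad(85); C0=np.array([506,-16,0.]); RC=R.from_euler("z",YAW).as_matrix()
def rel(*tips,pitch=0):
    "tool deltas (cm,deg) to put fingertips at case-frame points, tool down, x along -case y; pitch tilts tips forward"
    s=state(); Rt=R.from_euler("xyz",s["tcp_rot"]); p=s["eef_pos"]
    tip=RC.T@(p+Rt.apply([0,0,190])-C0); print("t",round(s["t"],2),"tip(case)",tip,"F(case)",RC.T@s["ft_force"],"open",s["opening"])
    G=R.from_euler("z",np.deg2rad(-5))*R.from_euler("x",np.pi-np.deg2rad(pitch))
    for t in tips:
        tcp=C0+RC@np.array(t,float)-G.apply([0,0,190]); print(t,tcp,Rt.inv().apply(tcp-p)/10,np.rad2deg((Rt.inv()*G).as_rotvec()),"z:",G.apply([0,0,1]))
E
python3 -c "
from h import *
rel((95,0,330))"
```

```text
t 0.1 tip(case) [-595.25  243.23  214.23] F(case) [-0.64 -0.28 -0.82] open 1.0002973040197947
(95, 0, 330) [514.28  78.64 520.  ] [-52.48 -51.05 -11.52] [ -0.04   0.05 -65.19] z: [-0. -0. -1.]
```

Request:
arm_command:
  steps:
    - [0, 0, -11.5, 0, 0, -10]
    - [-5, -5, -11.5, 0, 0, -20]
    - [-52.5, -51, -11.5, 0, 0, -65.2]
    - [-52.5, -51, -11.5, 0, 0, -65.2]
    - [-52.5, -51, -11.5, 0, 0, -65.2]
    - [-52.5, -51, -11.5, 0, 0, -65.2]
    - [-52.5, -51, -11.5, 0, 0, -65.2]
    - [-52.5, -51, -11.5, 0, 0, -65.2]
    - [-52.5, -51, -11.5, 0, 0, -65.2]
    - [-52.5, -51, -11.5, 0, 0, -65.2]
    - [-52.5, -51, -11.5, 0, 0, -65.2]
    - [-52.5, -51, -11.5, 0, 0, -65.2]
  jaw: 0

```text
t: 1.1
eef_pos: [395.6, -180.9, 502.2]
tcp_rot: [3.141, -0.0, -0.087]
ft_force: [0.8, -1.1, 0.4]
opening: 0.217
```

```bash
python3 -c "
from h import *
rel((95,0,330))"
```

```text
t 1.1 tip(case) [-173.87   95.55  312.16] F(case) [-0.98 -0.87  0.41] open 0.21690768393023838
(95, 0, 330) [514.28  78.64 520.  ] [  9.56 -26.88  -1.79] [ 0.01 -0.01  0.  ] z: [-0. -0. -1.]
```

Request:
arm_command:
  steps:
    - [9.5, -26.9, -1.8, 0, 0, 0]
    - [9.5, -26.9, -1.8, 0, 0, 0]
    - [9.5, -26.9, -1.8, 0, 0, 0]
    - [9.5, -26.9, -1.8, 0, 0, 0]
    - [9.5, -26.9, -1.8, 0, 0, 0]
    - [9.5, -26.9, -1.8, 0, 0, 0]
    - [9.5, -26.9, -1.8, 0, 0, 0]
    - [9.5, -26.9, -1.8, 0, 0, 0]
    - [9.5, -26.9, -1.8, 0, 0, 0]
    - [9.5, -26.9, -1.8, 0, 0, 0]
    - [9.5, -26.9, -1.8, 0, 0, 0]
    - [9.5, -26.9, -1.8, 0, 0, 0]

```text
t: 2.1
eef_pos: [513.2, 75.8, 520.1]
tcp_rot: [3.141, -0.0, -0.089]
ft_force: [0.5, 0.2, 0.8]
opening: 0.009
```

```bash
python3 -c "
from h import *
rel((95,0,182))
a=read_camera('scene')[60:260,150:410,::-1]
cv2.imwrite('pics/d1.png',cv2.resize(a,(780,600),interpolation=cv2.INTER_CUBIC))"
```

```text
t 2.1 tip(case) [ 92.     0.85 330.07] F(case) [ 0.23 -0.53  0.78] open 0.008753824914199366
(95, 0, 182) [514.28  78.64 372.  ] [ 0.08 -0.3  14.81] [ 0.01 -0.   -0.08] z: [-0. -0. -1.]
```

View pics/d1.png

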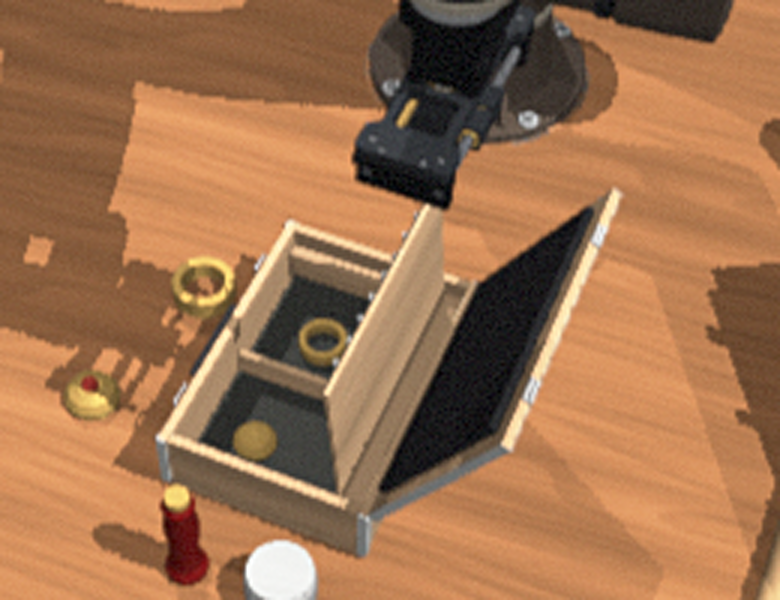

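The picture shows the closed fingers above the gap (tips near pixel (405,195)), with the panel and cover undisturbed. I'll descend between them.

Request:
arm_command:
  steps:
    - [0, -0.3, 3, 0, 0, 0]
    - [0, -0.3, 6, 0, 0, 0]
    - [0, -0.3, 9, 0, 0, 0]
    - [0, -0.3, 12, 0, 0, 0]
    - [0, -0.3, 14.8, 0, 0, 0]
    - [0, -0.3, 14.8, 0, 0, 0]
    - [0, -0.3, 14.8, 0, 0, 0]

```text
t: 2.73
eef_pos: [513.9, 79.3, 371.9]
tcp_rot: [3.141, 0.002, -0.088]
ft_force: [0.6, -0.4, 1.0]
opening: 0.004
```

```bash
python3 -c "
from h import *
rel((95,0,182))
a=read_camera('top')[125:265,170:350,::-1];b=read_camera('scene')[90:230,190:370,::-1]
cv2.imwrite('pics/d2.png',cv2.resize(np.hstack([a,b]),(800,311),interpolation=cv2.INTER_CUBIC))
# path: tip lower-front corner (x-10) on back face at radius r
for th in np.arange(1.5,-.01,-.15):
    r=125-15*(1.5-th)/1.5; x=66-r*np.cos(th)+5*np.sin(th); z=60+r*np.sin(th)+5*np.cos(th); print(round(th,2),round(x+10),round(z))
"
```

```text
t 2.73 tip(case) [ 95.51   0.8  181.9 ] F(case) [-0.32 -0.68  0.95] open 0.003694218048861698
(95, 0, 182) [514.28  78.64 372.  ] [ 0.04  0.06 -0.01] [ 0.02  0.11 -0.04] z: [-0. -0. -1.]
1.5 72 185
1.35 54 182
1.2 36 176
1.05 20 167
0.9 6 156
0.75 -7 144
0.6 -17 130
0.45 -25 114
0.3 -30 98
0.15 -34 82
0.0 -34 65
```

View pics/d2.png

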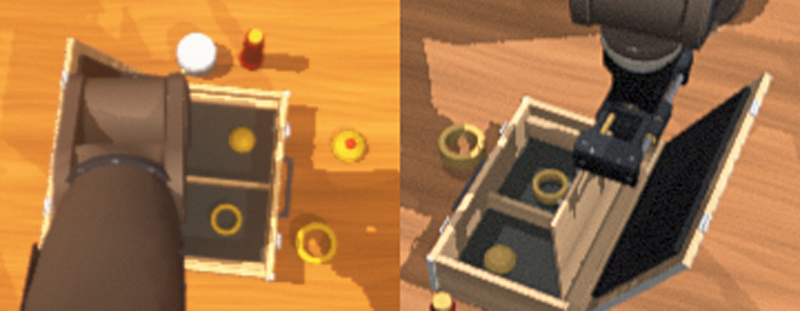

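The fingers are in the gap without contact (force ~1 N). Next I'll sweep the panel forward along its arc.

Request:
arm_command:
  steps:
    - [0, 1.2, -0.1, 0, 0, 0]
    - [0, 2.3, -0.2, 0, 0, 0]
    - [0, 3.2, -0.1, 0, 0, 0]
    - [0, 4.1, 0, 0, 0, 0]
    - [0, 5.0, 0.3, 0, 0, 0]
    - [0, 5.9, 0.6, 0, 0, 0]
    - [0, 6.7, 1.0, 0, 0, 0]
    - [0, 7.5, 1.5, 0, 0, 0]
    - [0, 8.2, 2.0, 0, 0, 0]
    - [0, 8.9, 2.6, 0, 0, 0]
    - [0, 9.5, 3.2, 0, 0, 0]
    - [0, 10.1, 3.8, 0, 0, 0]

```text
t: 3.83
eef_pos: [504.9, -21.4, 333.2]
tcp_rot: [3.141, 0.0, -0.087]
ft_force: [0.1, 1.0, 1.6]
opening: 0.002
```

```bash
python3 -c "
from h import *
rel((-7,0,144),(-17,0,130),(-25,0,114),(-30,0,98),(-34,0,82),(-34,0,65))
"
```

```text
t 3.83 tip(case) [ -5.48   0.71 143.21] F(case) [ 1.02 -0.05  1.56] open 0.0019207481710611287
(-7, 0, 144) [505.39 -22.97 334.  ] [ 0.06  0.15 -0.08] [0.01 0.02 0.02] z: [-0. -0. -1.]
(-17, 0, 130) [504.52 -32.94 320.  ] [0.06 1.15 1.32] [0.01 0.02 0.02] z: [-0. -0. -1.]
(-25, 0, 114) [503.82 -40.9  304.  ] [0.06 1.95 2.92] [0.01 0.02 0.02] z: [-0. -0. -1.]
(-30, 0, 98) [503.39 -45.89 288.  ] [0.06 2.45 4.52] [0.01 0.02 0.02] z: [-0. -0. -1.]
(-34, 0, 82) [503.04 -49.87 272.  ] [0.07 2.85 6.12] [0.01 0.02 0.02] z: [-0. -0. -1.]
(-34, 0, 65) [503.04 -49.87 255.  ] [0.07 2.85 7.82] [0.01 0.02 0.02] z: [-0. -0. -1.]
```

Request:
arm_command:
  steps:
    - [0, 0.6, 0.7, 0, 0, 0]
    - [0, 1.2, 1.4, 0, 0, 0]
    - [0, 1.6, 2.2, 0, 0, 0]
    - [0, 2.0, 3.0, 0, 0, 0]
    - [0, 2.3, 3.8, 0, 0, 0]
    - [0, 2.5, 4.6, 0, 0, 0]
    - [0, 2.7, 5.4, 0, 0, 0]
    - [0, 2.8, 6.1, 0, 0, 0]
    - [0, 2.8, 6.7, 0, 0, 0]
    - [0, 2.8, 7.2, 0, 0, 0]
    - [0, 2.8, 7.6, 0, 0, 0]
    - [0, 2.8, 7.7, 0, 0, 0]

```text
t: 4.83
eef_pos: [502.5, -48.5, 256.4]
tcp_rot: [-3.142, 0.001, -0.087]
ft_force: [-0.5, -0.4, 1.6]
opening: 0.004
```

```bash
python3 -c "
from h import *
rel((-34,0,65))
a=read_camera('scene')[90:250,180:380,::-1]
cv2.imwrite('pics/d3.png',cv2.resize(a,(750,600),interpolation=cv2.INTER_CUBIC))"
```

```text
t 4.83 tip(case) [-32.71   0.76  66.39] F(case) [-0.4   0.43  1.63] open 0.003988581664518484
(-34, 0, 65) [503.04 -49.87 255.  ] [0.06 0.13 0.14] [-0.    0.03  0.02] z: [-0. -0. -1.]
```

View pics/d3.png

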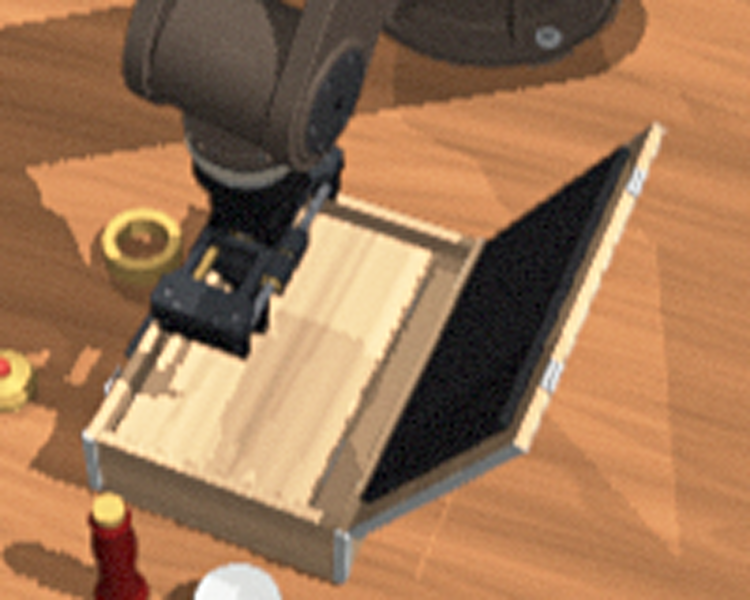

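The panel is down in the case and nearly flat. I'll press gently to confirm it reaches its stop.

Request:
arm_command:
  steps:
    - [0, 0.0, 0.2, 0, 0, 0]
    - [0, 0.0, 0.3, 0, 0, 0]
    - [0, 0.0, 0.4, 0, 0, 0]
    - [0, 0.0, 0.5, 0, 0, 0]
    - [0, 0.0, 0.5, 0, 0, 0]

```text
t: 5.3
eef_pos: [502.3, -48.5, 255.0]
tcp_rot: [3.141, -0.002, -0.087]
ft_force: [-11.1, 1.5, 43.3]
opening: 0.007
```

Force rose to 43 N at tip z = 65 mm, which is the flat stop. I'll lift off and go over the cover to behind it.

Request:
arm_command:
  steps:
    - [0, 0, -3, 0, 0, 0]
    - [0, 0, -7, 0, 0, 0]
    - [0, 0, -26, 0, 0, 0]
    - [0, 0, -26, 0, 0, 0]
    - [0, 0, -26, 0, 0, 0]
    - [0, 0, -26, 0, 0, 0]
    - [0, 0, -26, 0, 0, 0]
    - [0, -29.5, -26, 0, 0, 0]
    - [0, -29.5, -26, 0, 0, 0]
    - [0, -29.5, -26, 0, 0, 0]
    - [0, -29.5, -26, 0, 0, 0]
    - [0, -29.5, -26, 0, 0, 0]

```text
t: 6.3
eef_pos: [520.1, 160.9, 512.4]
tcp_rot: [-3.141, -0.001, -0.087]
ft_force: [1.5, -0.5, 0.0]
opening: 0.003
```

```bash
python3 -c "
from h import *
rel((255,0,325),(255,0,228))
a=read_camera('scene')[90:250,180:380,::-1]
b=read_camera('top')[100:260,150:350,::-1]
cv2.imwrite('pics/d4.png',cv2.resize(np.hstack([a,b]),(800,320),interpolation=cv2.INTER_CUBIC))"
```

```text
t 6.3 tip(case) [177.46   1.23 322.38] F(case) [-0.39 -1.57  0.03] open 0.0032257420085682344
(255, 0, 325) [528.22 238.03 515.  ] [ 0.14 -7.76 -0.26] [-0.01 -0.04 -0.  ] z: [-0. -0. -1.]
(255, 0, 228) [528.22 238.03 418.  ] [ 0.13 -7.76  9.44] [-0.01 -0.04 -0.  ] z: [-0. -0. -1.]
```

View pics/d4.png

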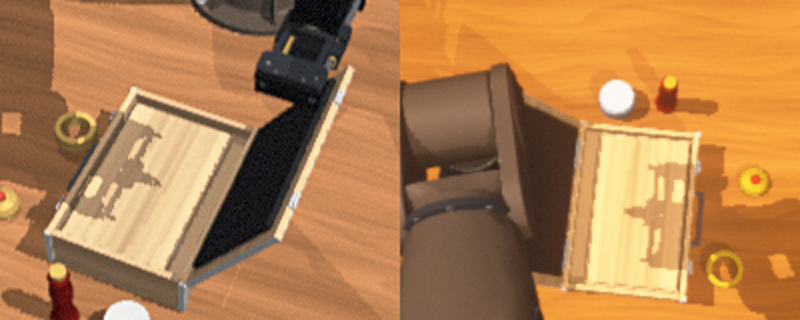

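The panel lies flat and the bystanders are undisturbed. I'll continue behind the cover and descend.

Request:
arm_command:
  steps:
    - [0, -4, -0.2, 0, 0, 0]
    - [0, -7.8, -0.2, 0, 0, 0]
    - [0, -7.8, -0.2, 0, 0, 0]
    - [0, -7.8, 0, 0, 0, 0]
    - [0, -7.8, 3, 0, 0, 0]
    - [0, -7.8, 6, 0, 0, 0]
    - [0, -7.8, 9.4, 0, 0, 0]
    - [0, -7.8, 9.4, 0, 0, 0]
    - [0, -7.8, 9.4, 0, 0, 0]

```text
t: 7.15
eef_pos: [527.7, 235.6, 417.7]
tcp_rot: [3.14, 0.002, -0.088]
ft_force: [0.2, 0.8, 0.6]
opening: 0.002
```

```bash
python3 -c "
from h import *
rel((255,0,228))
for th in np.arange(1.57,-.01,-.12):
    r=148; x=100-r*np.cos(th)+9*np.sin(th); z=80+r*np.sin(th)+9*np.cos(th); print(round(th,2),round(x+10),round(z))
"
```

```text
t 7.15 tip(case) [252.25   0.77 227.71] F(case) [ 0.84 -0.1   0.63] open 0.001950535847891668
(255, 0, 228) [528.22 238.03 418.  ] [ 0.03 -0.25 -0.03] [ 0.07  0.13 -0.05] z: [-0. -0. -1.]
1.57 119 228
1.45 101 228
1.33 83 226
1.21 66 222
1.09 50 215
0.97 34 207
0.85 19 197
0.73 6 185
0.61 -6 172
0.49 -16 158
0.37 -25 142
0.25 -31 125
0.13 -36 108
0.01 -38 90
```

Request:
arm_command:
  steps:
    - [0, 1.2, 0, 0, 0, 0]
    - [0, 2.4, 0, 0, 0, 0]
    - [0, 3.5, 0, 0, 0, 0]
    - [0, 4.6, 0, 0, 0, 0]
    - [0, 5.7, 0, 0, 0, 0]
    - [0, 6.8, 0, 0, 0, 0]
    - [0, 7.9, 0, 0, 0, 0]
    - [0, 9, 0, 0, 0, 0]
    - [0, 10.1, 0, 0, 0, 0]
    - [0, 11.2, 0, 0, 0, 0]
    - [0, 12.3, 0, 0, 0, 0]
    - [0, 13.3, 0, 0, 0, 0]

```text
t: 8.15
eef_pos: [515.7, 102.9, 417.9]
tcp_rot: [3.141, 0.0, -0.087]
ft_force: [0.0, 3.6, 3.1]
opening: 0.006
```

```bash
python3 -c "
from h import *
rel((119,0,228))
a=read_camera('scene')[70:230,180:380,::-1]
b=read_camera('top')[100:260,150:350,::-1]
cv2.imwrite('pics/d5.png',cv2.resize(np.hstack([a,b]),(800,320),interpolation=cv2.INTER_CUBIC))"
```

```text
t 8.15 tip(case) [119.25   0.71 227.93] F(case) [3.57 0.3  3.1 ] open 0.005801678524758782
(119, 0, 228) [516.37 102.55 418.  ] [ 0.07  0.03 -0.01] [0.01 0.01 0.  ] z: [-0. -0. -1.]
```

View pics/d5.png

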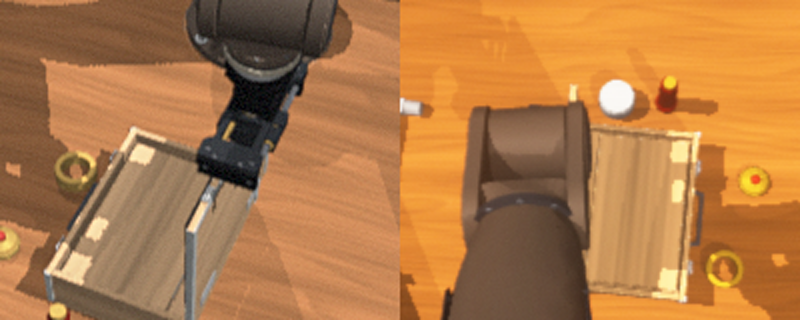

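The cover is vertical with the fingers behind it. I'll follow the arc down.

Request:
arm_command:
  steps:
    - [0, 0.9, 0, 0, 0, 0]
    - [0, 1.8, 0, 0, 0, 0]
    - [0, 2.7, 0.1, 0, 0, 0]
    - [0, 3.6, 0.2, 0, 0, 0]
    - [0, 4.5, 0.4, 0, 0, 0]
    - [0, 5.3, 0.6, 0, 0, 0]
    - [0, 6.1, 1, 0, 0, 0]
    - [0, 6.9, 1.3, 0, 0, 0]
    - [0, 7.7, 1.7, 0, 0, 0]
    - [0, 8.5, 2.1, 0, 0, 0]
    - [0, 9.3, 2.6, 0, 0, 0]
    - [0, 10, 3.1, 0, 0, 0]

```text
t: 9.25
eef_pos: [507.1, 3.6, 386.4]
tcp_rot: [3.141, 0.0, -0.087]
ft_force: [0.3, 1.8, -0.1]
opening: 0.006
```

```bash
python3 -c "
from h import *
rel((6,0,185),(-6,0,172),(-16,0,158),(-25,0,142),(-31,0,125),(-36,0,108),(-38,0,90))"
```

```text
t 9.25 tip(case) [ 19.62   0.65 196.43] F(case) [ 1.77 -0.17 -0.07] open 0.005883855245495086
(6, 0, 185) [506.52 -10.02 375.  ] [0.06 1.36 1.14] [0.01 0.   0.01] z: [-0. -0. -1.]
(-6, 0, 172) [505.48 -21.98 362.  ] [0.06 2.56 2.44] [0.01 0.   0.01] z: [-0. -0. -1.]
(-16, 0, 158) [504.61 -31.94 348.  ] [0.06 3.56 3.84] [0.01 0.   0.01] z: [-0. -0. -1.]
(-25, 0, 142) [503.82 -40.9  332.  ] [0.06 4.46 5.44] [0.01 0.   0.01] z: [-0. -0. -1.]
(-31, 0, 125) [503.3  -46.88 315.  ] [0.06 5.06 7.14] [0.01 0.   0.01] z: [-0. -0. -1.]
(-36, 0, 108) [502.86 -51.86 298.  ] [0.06 5.56 8.84] [0.01 0.   0.01] z: [-0. -0. -1.]
(-38, 0, 90) [502.69 -53.86 280.  ] [ 0.06  5.76 10.64] [0.01 0.   0.01] z: [-0. -0. -1.]
```

Request:
arm_command:
  steps:
    - [0, 0.7, 0.6, 0, 0, 0]
    - [0, 1.4, 1.2, 0, 0, 0]
    - [0, 2, 1.8, 0, 0, 0]
    - [0, 2.6, 2.5, 0, 0, 0]
    - [0, 3.1, 3.2, 0, 0, 0]
    - [0, 3.6, 3.9, 0, 0, 0]
    - [0, 4.1, 4.7, 0, 0, 0]
    - [0, 4.5, 5.5, 0, 0, 0]
    - [0, 4.8, 6.3, 0, 0, 0]
    - [0, 5.1, 7.1, 0, 0, 0]
    - [0, 5.3, 7.9, 0, 0, 0]
    - [0, 5.5, 8.6, 0, 0, 0]

```text
t: 10.25
eef_pos: [502.4, -50.6, 300.1]
tcp_rot: [3.141, 0.0, -0.087]
ft_force: [0.6, 0.8, 1.5]
opening: 0.009
```

Request:
arm_command:
  steps:
    - [0, 0.1, 0.5, 0, 0, 0]
    - [0, 0.2, 1.0, 0, 0, 0]
    - [0, 0.2, 1.4, 0, 0, 0]
    - [0, 0.2, 1.7, 0, 0, 0]
    - [0, 0.2, 1.9, 0, 0, 0]
    - [0, 0.2, 2.0, 0, 0, 0]
    - [0, 0.2, 2.0, 0, 0, 0]

```text
t: 10.83
eef_pos: [502.2, -52.2, 280.9]
tcp_rot: [3.142, 0.0, -0.087]
ft_force: [-0.4, 0.1, 0.4]
opening: 0.005
```

```bash
python3 -c "
from h import *
rel((-38,0,89))"
```

```text
t 10.83 tip(case) [-36.44   0.65  90.92] F(case) [0.06 0.4  0.4 ] open 0.004835906199195654
(-38, 0, 89) [502.69 -53.86 279.  ] [0.06 0.16 0.19] [0.   0.01 0.02] z: [-0. -0. -1.]
```

Request:
arm_command:
  steps:
    - [0, 0, 0.1, 0, 0, 0]
    - [0, 0, 0.2, 0, 0, 0]
    - [0, 0, 0.3, 0, 0, 0]
    - [0, 0, 0.4, 0, 0, 0]
    - [0, 0, 0.4, 0, 0, 0]

```text
t: 11.25
eef_pos: [502.0, -52.2, 279.1]
tcp_rot: [3.141, -0.002, -0.087]
ft_force: [-8.7, 1.2, 31.0]
opening: 0.001
```

The stop is reached at tip z ≈ 89 mm with 31 N, so the cover is shut. I'll lift off and check.

Request:
arm_command:
  steps:
    - [0, 0, -1, 0, 0, 0]
    - [0, 0, -3, 0, 0, 0]
    - [0, 0, -6, 0, 0, 0]
    - [0, 0, -10, 0, 0, 0]
    - [0, 0, -14, 0, 0, 0]
    - [0, 0, -18, 0, 0, 0]
    - [0, 0, -22, 0, 0, 0]
    - [0, 0, -22, 0, 0, 0]
    - [0, 0, -22, 0, 0, 0]
    - [0, 0, -22, 0, 0, 0]

```text
t: 12.08
eef_pos: [501.9, -52.2, 496.4]
tcp_rot: [-3.142, 0.001, -0.087]
ft_force: [0.6, 0.0, -0.4]
opening: 0.007
```

```bash
python3 -c "
from h import *
rel()
a=read_camera('scene');cv2.imwrite('pics/d6f.png',a[:,:,::-1])
cv2.imwrite('pics/d6.png',cv2.resize(a[100:250,180:380,::-1],(800,600),interpolation=cv2.INTER_CUBIC))
q=proj('scene',[C0+RC@np.array(p,float) for p in [(-100,-140,89),(-100,140,89),(100,-140,89)]]);print((q-[180,100])*4)
b=cv2.imread('pics/scene0.png')[:,:,::-1].astype(float)
"
```

```text
t 12.08 tip(case) [-36.4    1.04 306.37] F(case) [ 0.08 -0.6  -0.41] open 0.006976930107169203
[[ 83.85 413.8 ]
 [260.52 124.37]
 [364.78 519.62]]
```

View pics/d6.png

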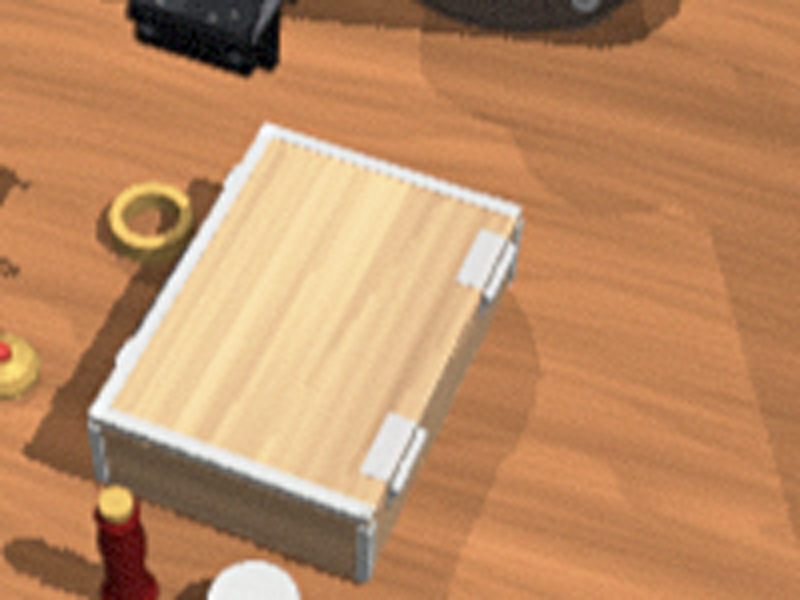

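The cover is shut. Its corners at about (93,412), (267,125) and (370,515) sit within about 10 crop pixels (2–3 image pixels) of the predicted shut positions.

```bash
python3 -c "
from cell import *
print(job_done())"
```

```text
the job is handed in; nothing more can be done
None
```

The needle-file case is closed and handed in: the file panel was folded flat first, then the cover was swung shut over it. The arm finished at 12.1 s of the 51 s allowed.

- **Panel:** I pushed it over from its plain back with closed fingertips. It met its stop at a fingertip height of 65 mm, where a flat panel should be. The press there peaked at 43 N, firmer than I intended. Fingertip force isn't limited by the rules as I read them: the 40 N limit applies to the arm and gripper body.
- **Cover:** I pushed it from behind at roughly 0.7–1 rad/s, well below the slam limit. It met its stop at 89 mm with 31 N.
- **Last checks:** The final picture shows the cover shut, with its corners within 2–3 image pixels of where they should be. The fingers are clear of the case, and the force reading is about 0.
- **Not confirmed:** I checked the nearby loose parts only by eye. The ring, cap, handle and tin look unmoved, but I did not check the drum and hammer in the last view. The parts under the panel can no longer be seen.

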